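Hang the gel gauge on its gated hook, scale outward

ROBOT

A 6-joint arm with a two-finger parallel gripper is mounted at the origin on a cart in front of the work surface, level with it; the furniture and walls round the work are solid. World frame = base frame: x ahead of the robot, y to its left, z up, the work surface at z = 0. Lengths are in m, angles in rad, forces in N, time in s.
With the tool pointing down it reaches from about 0.35 to 0.8 m from the base axis. Payload 7.3 kg.
Tool frame: the origin (TCP) lies between the finger pads; the fingertips stand 25 mm ahead of it and the grasp point (between the pads) lies 6 mm ahead of it (r.tip_extent is the distance from the TCP to the fingertips, in m); z points along the fingers, y is the direction in which the jaws open and shut (so a half turn about z gives the same grasp; the last joint's range is limited). The gripper opens to 85 mm and grips with 20 to 120 N. Pads are 22 mm wide; open, the fingers measure 114 mm over their backs; the gripper's body (76 mm by 85 mm) begins 54 mm behind the grasp point. The pads swing forward as they close: fully open they stand 13 mm farther back than shut.
Start: joints at [-1.431, 0.342, 1.524, -0, 1.275, -0.146], TCP at [0.148, -0.504, 0.228] pointing down, gripper open.
Joint ranges: [-2.53, 2.53], [-0.77, 2.02], [0.04, 2.7], [-1, 4.14], [0.28, 2.66], [-3.11, 3.11]. Speed limits (rad/s): [2.57, 2.57, 3.14, 3.14, 3.14, 3.14].

INTERFACE

Orientations are given as a unit quaternion [x, y, z, w].
In Python, from workcell import r, command_gripper, optics gives the robot as it stands. The module is installed in compiled form; this text tells all that it offers. Calls block until the motion is done:
- r.reach(position, orientation): joint-space move of the TCP to a pose.
- r.move_straight(position, orientation=None, speed=0.15, max_force=None): straight line of the TCP; orientation=None keeps the orientation; speed is the mean speed in m/s. With max_force (N) it stops when the force on the tool has changed by that much, and returns True; else False.
- r.movej(angles): joint-space move.
- command_gripper(opening, force=None): finger opening in m; force is the grip in N (None keeps the last); returns when the fingers have stopped.
- r.hold(seconds).
- r.solve_ik(position, orientation): joint angles nearest the present ones, or None.
- r.read_state(): the state.
- optics.get_image(name): name is "side" or "top" or "wrist"; returns (picture, depth): 400x640x3 uint8, red, green, blue; 400x640 float32, m along the optical axis (not along the pixel's ray), 0 where there is no reading.
- optics.camera_model(name): a dict with "K" (3x3 intrinsics, pixels), "R" (3x3) and "t" (3): a world point X has camera coordinates R X + t; the wrist camera has in their place "tool_from_camera" (4x4, takes a point from camera to tool coordinates, whose origin is the TCP and whose axes are the flange's). Camera axes: x right, y down, z forward; pixel columns grow to the right and rows downward; lengths in m; the calibration is good to about 2 mm. A picture is of the moment at which its call begins: read the wrist's pose just before it. camera_model takes no time and is no camera call.
A pose or a line that the arm cannot do raises r.PlanningError and nothing moves.
- r.finish_job(): hands the job in, once; it reports no verdict.
The state is a dict: "time_s": time; "joint_positions": joint angles; "dq": joint speeds; "tau": joint torques, N m; "eef_pos": TCP position; "eef_rot": TCP orientation; "contact_force": force on the tool from outside, world axes, zero at the start; "torque": the same for the moment, N m; "grip_width": finger opening in m.
Only numpy, scipy, OpenCV 4.12 (cv2) and the standard library are available. Lean on these libraries where they do the work, as an engineer would, in place of code of your own. Each camera call takes 0.05 s, during which the arm holds its last target.

TASK

Take the graduated gel gauge out of its slotted block and hang it by its hole on the free end of the stand's rod, in front of the little drop gate, with the graduated face pointing outward (towards the rod's free end), and let go of it there. Then push it along the rod through the gate, which swings in and falls shut behind it, and on until you feel it press firmly but gently against the rubber buffer; leave it hanging behind the closed gate.

Things in the scene. Friction and masses are not known exactly. Their poses are not given: they have to be found in the camera images.
- gauge: loose white plastic plate (40 to 85 g), 6 mm thick (x), 46 wide (y), 96 tall (z); origin at its centre. Its -x face carries raised black graduation lines, the +x face is blank. It starts upright, its lower 22 mm in the block's slot; its side edges are free above the block. Hung on the rod, its centre is 32 mm below the rod's axis, its top edge 16 mm above the axis.
- gauge_hole (a point): centre of the gauge's through hole, 24 mm above the gauge's centre; axes as the gauge's. The hole is 18 mm wide and 24 tall with slanted upper corners, from 12 to 36 mm above the gauge's centre
- block: fixed grey block 50 (x) x 70 (y) x 34 mm high, origin at the centre of its underside, with a slot 9 x 50 mm along its y, floor 12 mm up, in which the gauge stands. It can stand at almost any yaw, so the graduated face may look any way; at the start the gauge's yaw is the block's.
- stand: fixed steel stand, origin under its post; base 100 x 90 x 12 mm. A level round rod, 8 mm in diameter, axis 170 mm above the bench, runs from the post along the stand's -x. Nothing rises more than 20 mm above the rod's axis. On the rod behind the gate is a clamped collar (24 mm across) with a round rubber buffer on its front, 32 mm across, sprung at 0.8 N/mm over 12 mm.
- rod_tip (a point): free end of the rod (a 10 mm ball), on its axis, 187 mm from the post; the stand's -x points outward from here, +x along the rod to the post
- gate_pivot (a point): pivot of the drop gate on the rod's axis, 47 mm behind the free end (140 mm from the post). Where the collar is clamped differs every time and is not given: the buffer's front lies 32 to 73 mm behind this pivot (towards the post), so feel for it. A press of 4 to 10 N is right; over 20 N is too much.
- gate (a joint): angle of the drop gate, a steel finger 5 mm thick, 6 wide, hanging to 27 mm below the rod's axis: 0 shut, up to 1.35 rad swung in towards the post; it cannot swing outward. It swings freely; a gauge pushed along the rod lifts it to about 0.75 rad, and it falls shut once the gauge's centre is about 21 mm past the pivot.
- petri: bystander: closed petri dish, 61 mm across, 15 high, origin under its centre; leave alone
- clock: bystander: bench timer 62 x 66 x 20 mm, origin under its centre; leave alone
- tube: bystander: capped tube standing upright, 34 mm across, 114 high, origin under its centre; leave alone
Things that resemble listed ones, but are neither listed nor needed, are in the scene too. Of the things like the gauge, leave any that is red; of the rest the larger one is meant.

How it is judged:
On the way, in this order (a step that is already met when the one before it is completed fails the run):
1. the gauge hangs on the free end of the rod, in front of the gate, graduated face outward, and the fingers have let go of it (y of gauge_hole in the frame of stand between -0.01 and 0.01 m and z of gauge_hole in the frame of stand between 0.15 and 0.173 m and x of rod_tip in the frame of gauge below -0.003 m and x of gate_pivot in the frame of gauge above 0.003 m and contact force between the fingers and gauge below 0.05 N), for 0.2 s.
2. the gauge is behind the gate, which has fallen shut, and is pressed against the buffer with more than 3 N (y of gauge_hole in the frame of stand between -0.01 and 0.01 m and z of gauge_hole in the frame of stand between 0.15 and 0.173 m and x of gate_pivot in the frame of gauge below -0.015 m and value of joint gate below 0.12 rad and contact force between gauge and stand above 3 N), for 0.1 s.
At the end, for the whole second after the job is handed in: The gauge hangs at rest on the rod by its hole (upright within 0.2 rad, hole centre within 10 mm sideways of the rod and 3 mm above to 20 mm below the rod's axis), graduated face outward, its centre at least 3 mm behind the gate pivot, the gate shut (under 0.12 rad), and nothing holds it (y of gauge_hole in the frame of stand between -0.01 and 0.01 m and z of gauge_hole in the frame of stand between 0.15 and 0.173 m and x of gate_pivot in the frame of gauge below -0.003 m and value of joint gate below 0.12 rad and angle between gauge's own z axis and vertical below 0.2 rad and linear speed of gauge below 0.03 m/s and contact force between the fingers and gauge below 0.05 N); the robot touches nothing.
It fails at once if behind the gate, the gauge is rammed against the buffer with more than 20 N (x of gate_pivot in the frame of gauge below -0.015 m and z of gauge_hole in the frame of stand above 0.15 m and contact force between gauge and stand above 20 N).
It fails at once if a bystander (petri dish, timer, tube) is moved by more than 30 mm (distance of any of petri, clock, tube from where it was at the start of the episode above 0.03 m).
It also fails if it takes over 54 s, if anything falls off the work surface, if the arm or the gripper's body presses on something with over 40 N, if the wrist force passes 120 N, or if a joint passes its speed limit or range.

## Working session

There is one attempt and no reset: what is moved stays moved. The work goes in short steps, each a Python script; the robot and the scene stay as the last script left them, time stands still between calls to the robot, and variables do not carry over. Pictures are saved under pics/ and viewed, and the job is handed in when it is done.

```bash
mkdir -p pics
python3 - <<'E'
from workcell import r, command_gripper, optics
import numpy as np, cv2
for n in ["side","top","wrist"]:
    im,d=optics.get_image(n)
    cv2.imwrite(f"pics/{n}0.png",im[:,:,::-1]); np.save(f"{n}0.npy",d)
    np.save(f"{n}0im.npy",im)
    m=optics.camera_model(n); print(n,{k:np.round(v,3).tolist() for k,v in m.items()}, (d>0).mean())
s=r.read_state(); print(s["time_s"],s["eef_pos"],s["eef_rot"],s["contact_force"],s["grip_width"], r.tip_extent)
E
```

```text
side {'K': [[381.581, 0.0, 311.777], [0.0, 381.581, 201.508], [0.0, 0.0, 1.0]], 'R': [[0.917, -0.399, -0.004], [-0.146, -0.324, -0.935], [0.372, 0.857, -0.355]], 't': [-0.576, 0.202, 0.682]} 0.96516015625
top {'K': [[436.57, 0.0, 322.483], [0.0, 436.57, 204.345], [0.0, 0.0, 1.0]], 'R': [[0.03, -0.999, 0.033], [-0.996, -0.032, -0.081], [0.082, -0.03, -0.996]], 't': [-0.043, 0.61, 1.19]} 0.9960625
wrist {'K': [[285.793, 0.0, 320.611], [0.0, 285.793, 198.923], [0.0, 0.0, 1.0]], 'tool_from_camera': [[-0.0, -0.955, -0.297, 0.076], [1.0, -0.0, -0.001, -0.0], [0.001, -0.297, 0.955, -0.146], [0.0, 0.0, 0.0, 1.0]]} 0.99598828125
0.15 [ 0.14799235 -0.50339876  0.22719182] [ 9.89804678e-01  1.42430235e-01  1.25821856e-05 -5.72342454e-04] [-0.05560253 -0.29502184  0.15254764] 0.08527704944455346 0.025
```

View pics/side0.png

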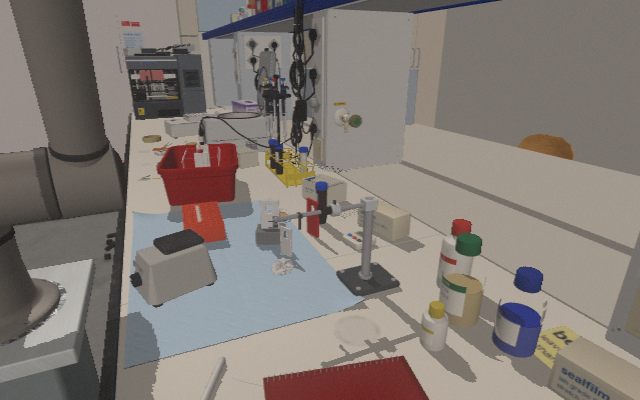

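View pics/top0.png

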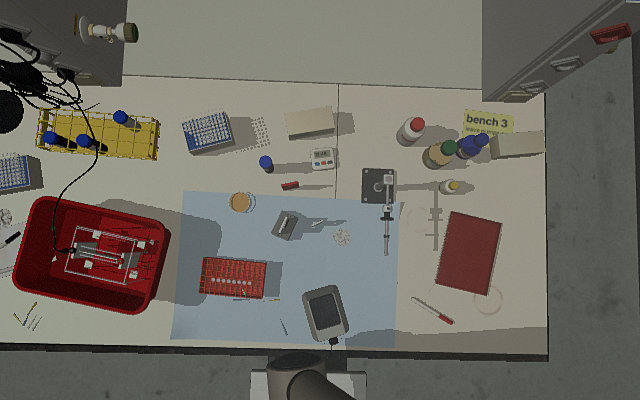

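Run:
```python
import cv2
a=cv2.imread("pics/top0.png")[130:290,215:425]
cv2.imwrite("pics/top0z.png",cv2.resize(a,None,fx=3.6,fy=3.6,interpolation=cv2.INTER_CUBIC))
a=cv2.imread("pics/side0.png")[165:305,235:415]
cv2.imwrite("pics/side0z.png",cv2.resize(a,None,fx=4.2,fy=4.2,interpolation=cv2.INTER_CUBIC))
```

```text
(no output)
```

View pics/top0z.png

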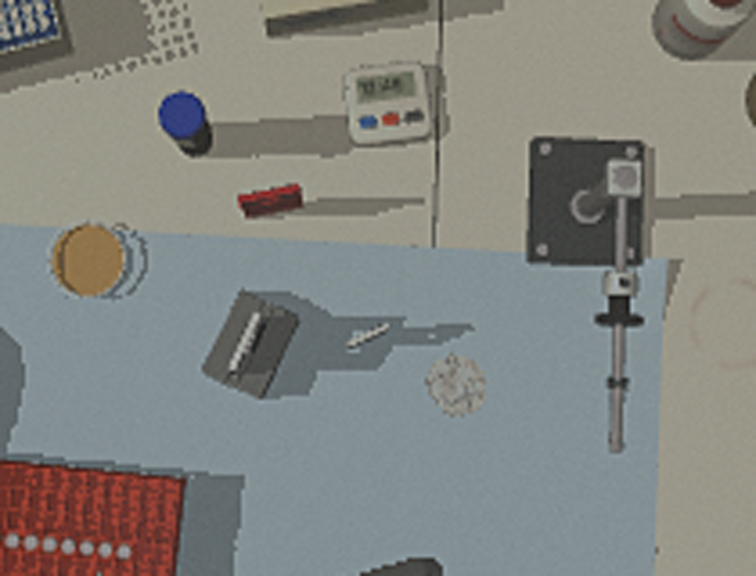

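View pics/side0z.png

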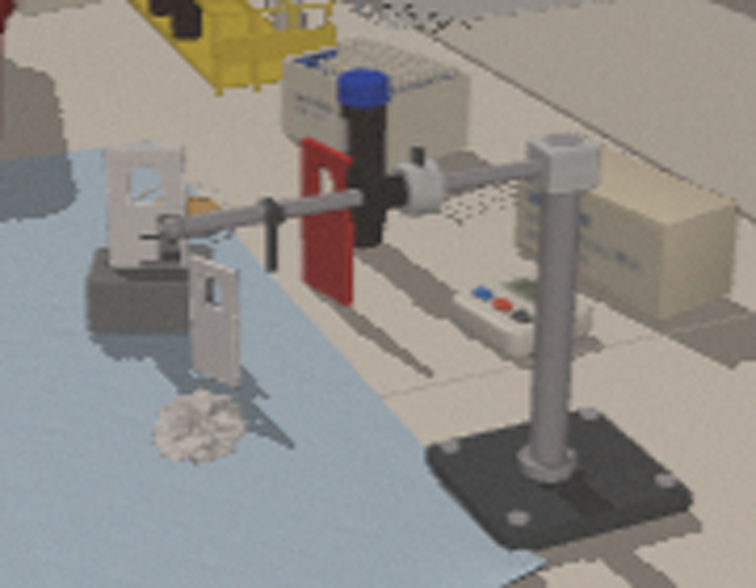

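View pics/wrist0.png

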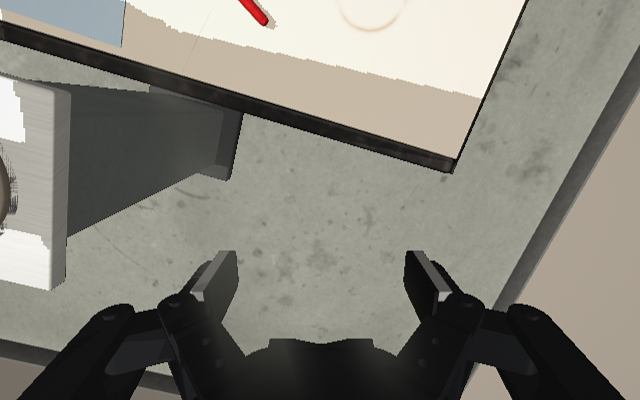

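```bash
cat > h.py <<'E'
import numpy as np, cv2
from workcell import r, command_gripper, optics
from scipy.spatial.transform import Rotation as Ro
def cam(n, state=None):
    m=optics.camera_model(n)
    K=np.array(m["K"])
    if n!="wrist": return K,np.array(m["R"]),np.array(m["t"])
    s=state or r.read_state()
    T=np.eye(4); T[:3,:3]=Ro.from_quat(s["eef_rot"]).as_matrix(); T[:3,3]=s["eef_pos"]
    W=np.linalg.inv(T@np.array(m["tool_from_camera"]))
    return K,W[:3,:3],W[:3,3]
def cloud(d,c):
    K,R,t=c
    v,u=np.mgrid[:d.shape[0],:d.shape[1]]
    X=np.stack([(u-K[0,2])/K[0,0]*d,(v-K[1,2])/K[1,1]*d,d],-1)
    return (X-t)@R
def proj(P,c):
    K,R,t=c
    x=(R@np.atleast_2d(P).T).T+t
    return np.stack([x[:,0]/x[:,2]*K[0,0]+K[0,2],x[:,1]/x[:,2]*K[1,1]+K[1,2]],-1)
def ray(u,v,c,z=None):
    K,R,t=c
    C=-R.T@t; d=R.T@np.array([(u-K[0,2])/K[0,0],(v-K[1,2])/K[1,1],1.])
    if z is None: return C,d/np.linalg.norm(d)
    return C+d*(z-C[2])/d[2]
E
python3 - <<'E'
from h import *
np.set_printoptions(precision=4,suppress=True)
ct=cam("top");cs=cam("side")
print("cams",-ct[1].T@ct[2],-cs[1].T@cs[2])
P=cloud(np.load("top0.npy"),ct)
def z2(x,y): return 215+x/3.6,130+y/3.6
for n,(x,y) in dict(tip=(615,448),gate=(617,383),post=(625,178),buf=(619,320),coll=(621,282),rodmid=(616,415)).items():
    u,v=z2(x,y); print(n,P[int(round(v)),int(round(u))],ray(u,v,ct,.17))
for n,(x,y),z in [("gaugeL",(234,372),.108),("gaugeR",(257,315),.108),("small",(367,335),.09)]:
    u,v=z2(x,y); print(n,P[int(round(v)),int(round(u))],ray(u,v,ct,z))
for n,(x,y),z in [("b1",(242,290),.034),("b2",(299,322),.034),("b3",(263,398),.034),("b4",(203,370),.034),("petri",(90,260),.015),("tube",(182,115),.114),("clock",(388,103),.02),("tubebase",(202,145),0)]:
    u,v=z2(x,y); print(n,P[int(round(v)),int(round(u))],ray(u,v,ct,z))
# blank/graduated: rod points from depth
m=(P[...,2]>.155)&(P[...,2]<.20)&(P[...,0]>.35)&(P[...,0]<.8)&(P[...,1]<-.05)&(P[...,1]>-.4)
q=P[m]; print(len(q),q.min(0),q.max(0)); 
m=(P[...,2]>.06)&(P[...,2]<.13)&(P[...,0]>.4)&(P[...,0]<.7)&(P[...,1]<.15)&(P[...,1]>-.05)
q=P[m]; print(len(q)); print(q)
E
```

```text
cams [0.5119 0.0125 1.2362] [ 0.3035 -0.7489  0.4285]
tip [ 0.4832 -0.1775  0.1751] [ 0.482  -0.1781  0.17  ]
gate [ 0.5268 -0.1771  0.1734] [ 0.526  -0.1786  0.17  ]
post [ 0.6662 -0.1805  0.1814] [ 0.6667 -0.1816  0.17  ]
buf [ 0.5678 -0.1768  0.1845] [ 0.5689 -0.1792  0.17  ]
coll [ 0.5945 -0.1785  0.1857] [ 0.5949 -0.1802  0.17  ]
rodmid [ 0.505  -0.1773  0.1744] [ 0.5043 -0.1783  0.17  ]
gaugeL [0.5285 0.0918 0.0094] [0.5263 0.0854 0.108 ]
gaugeR [0.5664 0.0715 0.1057] [0.5676 0.0705 0.108 ]
small [ 0.5573 -0.0097  0.0705] [ 0.5564 -0.0092  0.09  ]
b1 [0.5886 0.0868 0.0358] [0.59   0.0864 0.034 ]
b2 [0.5694 0.0429 0.0065] [0.5669 0.042  0.034 ]
b3 [ 0.5069  0.0692 -0.0033] [0.5082 0.0674 0.034 ]
b4 [0.5275 0.1149 0.0319] [0.5281 0.1137 0.034 ]
petri [0.6122 0.2075 0.0054] [0.6108 0.206  0.015 ]
tube [0.7094 0.128  0.1142] [0.7095 0.1292 0.114 ]
clock [ 0.7413 -0.0222  0.0139] [ 0.7413 -0.0213  0.02  ]
tubebase [0.7011 0.1213 0.0368] [0.7061 0.1243 0.    ]
481 [ 0.4808 -0.3569  0.1551] [ 0.7751 -0.1622  0.192 ]
181
[[ 0.6992  0.141   0.1095]
 [ 0.6984  0.1378  0.1151]
 [ 0.6982  
[... 4122 characters left out ...]
 0.5453  0.0835  0.1079]
 [ 0.5453  0.0808  0.1095]
 [ 0.5454  0.0783  0.1094]
 [ 0.5466  0.0778  0.0717]
 [ 0.5425  0.0858  0.1103]
 [ 0.5426  0.0833  0.1104]
 [ 0.5427  0.0808  0.1088]
 [ 0.5439  0.0806  0.0686]
 [ 0.5399  0.0856  0.1119]
 [ 0.5401  0.0833  0.1077]
 [ 0.5402  0.0808  0.1078]
 [ 0.5412  0.0803  0.0715]
 [ 0.5375  0.0858  0.1079]
 [ 0.5376  0.0833  0.1072]
 [ 0.5379  0.0815  0.0937]
 [ 0.5348  0.0883  0.1071]
 [ 0.5349  0.0856  0.109 ]
 [ 0.5349  0.083   0.1096]
 [ 0.5358  0.0827  0.0728]
 [ 0.5322  0.088   0.1097]
 [ 0.5324  0.0857  0.1056]
 [ 0.5327  0.084   0.0929]
 [ 0.5296  0.0906  0.1089]
 [ 0.5297  0.0881  0.1075]
 [ 0.5298  0.0856  0.1066]
 [ 0.5303  0.0849  0.0757]]
```

Run:
```python
import cv2
a=cv2.imread("pics/side0.png")[195:260,250:300]
cv2.imwrite("pics/side0zz.png",cv2.resize(a,None,fx=9,fy=9,interpolation=cv2.INTER_NEAREST))
from h import *
cs=cam("side")
print(proj([[.549,.079,.06],[.549,.079,.108],[.549,.079,.034]],cs), proj([[.479,-.178,.17]],cs))
# IK check for view poses
for name,f in (("A",np.array([-.41,-.91])),("B",np.array([.41,.91]))):
    pass
```

```text
[[269.15609293 217.92975119]
 [268.27968452 199.52948271]
 [269.61754948 227.61807019]] [[272.78412308 219.71342328]]
```

View pics/side0zz.png

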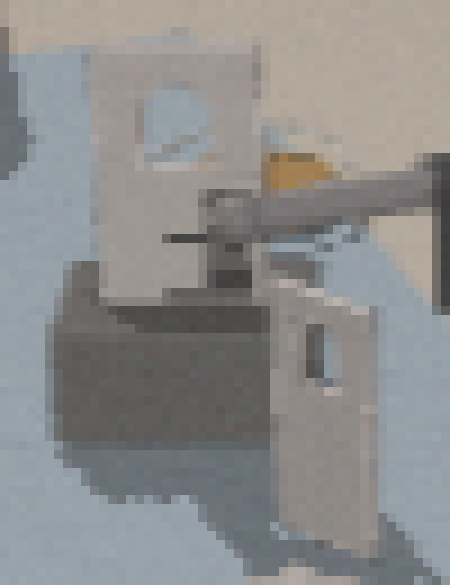

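```bash
python3 - <<'E'
from h import *
np.set_printoptions(precision=3,suppress=True)
G=np.array([.549,.079,.07])
Tc=np.array(optics.camera_model("wrist")["tool_from_camera"])
q0=np.array(r.read_state()["joint_positions"])
def base(a): return np.arctan2(a[1],a[0])
res=[]
for side in (1,-1):
  f0=np.arctan2(.91*side,.41*side)
  for da in np.radians([-50,-30,-15,0,15,30,50]):
    for el in np.radians([35,45,55]):
      for dist in (.22,.27):
        a=f0+da
        C=G+dist*np.array([np.cos(el)*np.cos(a),np.cos(el)*np.sin(a),np.sin(el)])
        zc=(G-C)/dist
        xh=np.cross(zc,[0,0,1]);xh/=np.linalg.norm(xh); yh=np.cross(zc,xh)
        for roll in np.radians(range(0,360,30)):
          x=np.cos(roll)*xh+np.sin(roll)*yh; y=np.cross(zc,x)
          W=np.eye(4);W[:3,:3]=np.stack([x,y,zc],1);W[:3,3]=C
          T=W@np.linalg.inv(Tc)
          p=T[:3,3]; tip=p+T[:3,2]*.03
          # lowest
          if tip[2]<.14: continue
          if np.hypot(*(tip[:2]-G[:2]))<.05: continue
          q=r.solve_ik(p,Ro.from_matrix(T[:3,:3]).as_quat())
          if q is not None: res.append((np.abs(np.array(q)-q0).max(),side,np.degrees(da),np.degrees(el),dist,np.degrees(roll),p,tip,T[:3,2]))
for s in (1,-1):
  for e in sorted([e for e in res if e[1]==s],key=lambda e:e[0])[:6]: print(e)
E
cat >> h.py <<'E'
def down(h):
    """tool-down quaternion with tool x along horizontal h"""
    h=np.array([h[0],h[1],0.]);h/=np.linalg.norm(h); z=np.array([0,0,-1.])
    return Ro.from_matrix(np.stack([h,np.cross(z,h),z],1)).as_quat()
def snap(n,name):
    s=r.read_state(); c=cam(n,s); im,d=optics.get_image(n)
    cv2.imwrite(f"pics/{name}.png",im[:,:,::-1]); np.savez(f"{name}.npz",im=im,d=d,K=c[0],R=c[1],t=c[2])
    return im,d,c
E
python3 - <<'E'
from h import *
np.set_printoptions(precision=3,suppress=True)
q=down([.91,-.41])
for z in (.18,.34): print(r.solve_ik([.41,-.045,z],q))
r.reach([.15,-.42,.34],r.read_state()["eef_rot"])
r.reach([.41,-.045,.3],q)
r.move_straight([.41,-.045,.18],speed=.3)
im,d,c=snap("wrist","w1")
print(proj([[.549,.079,.06],[.549,.079,.108]],c), r.read_state()["time_s"])
E
```

```text
[-0.296  0.188  1.884 -0.     1.07   1.698]
[-0.296  0.058  1.578 -0.     1.506  1.698]
[[129.908 111.288]
 [ 88.07  111.575]] 3.0417
```

View pics/w1.png

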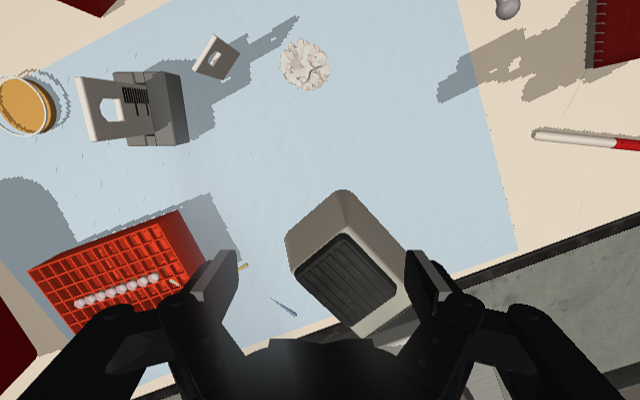

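Run:
```python
from h import *
np.set_printoptions(precision=4,suppress=True)
q=down([.41,.91]); q2=down([-.41,-.91])
for Q in (q,q2): print(r.solve_ik([.549,.079,.25],Q), r.solve_ik([.549,.079,.08],Q))
for h in ([1,0],[-1,0]): print(h, r.solve_ik([.45,-.178,.2],down(h)), r.solve_ik([.57,-.178,.2],down(h)))
# top-cam gauge estimate
ct=cam("top");P=cloud(np.load("top0.npy"),ct);im=np.load("top0im.npy")
m=(P[...,2]>.1)&(P[...,2]<.116)&(abs(P[...,0]-.549)<.04)&(abs(P[...,1]-.079)<.03)
x=P[m][:,:2]; mu=x.mean(0); w=np.linalg.svd(x-mu)[2][0]; print(mu,w,np.degrees(np.arctan2(w[1],w[0])),np.ptp((x-mu)@w))
# rod line
m=(P[...,2]>.160)&(P[...,2]<.182)&(P[...,0]>.475)&(P[...,0]<.66)&(abs(P[...,1]+.178)<.008)
x=P[m]; f=np.polyfit(x[:,0],x[:,1],1); print("rod",f,len(x),x.min(0),x.max(0),np.polyval(f,[.48,.526,.666]))
```

```text
[ 0.0047  0.3809  1.403  -0.      1.3577  0.428 ] [ 0.0047  0.5528  1.6316 -0.      0.9572  0.428 ]
[ 0.0047  0.3809  1.403  -0.      1.3577 -2.7135] [ 0.0047  0.5528  1.6316 -0.      0.9572 -2.7135]
[1, 0] [-0.5352  0.293   1.6771 -0.      1.1715  1.0356] [-0.431   0.4959  1.3589 -0.      1.2868  1.1398]
[-1, 0] [-0.5352  0.293   1.6771 -0.      1.1715 -2.106 ] [-0.431   0.4959  1.3589 -0.      1.2868 -2.0018]
[0.5495 0.0796] [-0.9172  0.3985] 156.5140397591742 0.04470121271119064
rod [-0.0073 -0.1734] 268 [ 0.4808 -0.1858  0.1604] [ 0.6591 -0.17    0.182 ] [-0.1769 -0.1772 -0.1782]
```

Run:
```python
from h import *
np.set_printoptions(precision=4,suppress=True)
q=down([.3985,.9172])
r.reach([.5495,.0795,.24],q)
im,d,c=snap("wrist","w2")
print(proj([[.5495,.0795,.108],[.5495,.0795,.06]],c), r.read_state()["time_s"])
P=cloud(d,c)
m=(P[...,2]>.100)&(P[...,2]<.116)&(abs(P[...,0]-.549)<.04)&(abs(P[...,1]-.079)<.03)
x=P[m]; mu=x.mean(0); w=np.linalg.svd(x[:,:2]-mu[:2])[2][0]; print(len(x),mu,w,np.degrees(np.arctan2(w[1],w[0])),np.ptp((x[:,:2]-mu[:2])@w), np.median(x[:,2]))
mm=cv2.minAreaRect(x[:,:2].astype(np.float32)*1000); print(mm)
```

```text
[[320.5406 188.9912]
 [320.5253 178.1845]] 4.2667
321 [0.5515 0.0817 0.1066] [ 0.9169 -0.3992] -23.528363029727167 0.04576117055649756 0.10703185465071458
((551.3117065429688, 81.46569061279297), (6.100272178649902, 45.772037506103516), 66.18785095214844)
```

View pics/w2.png

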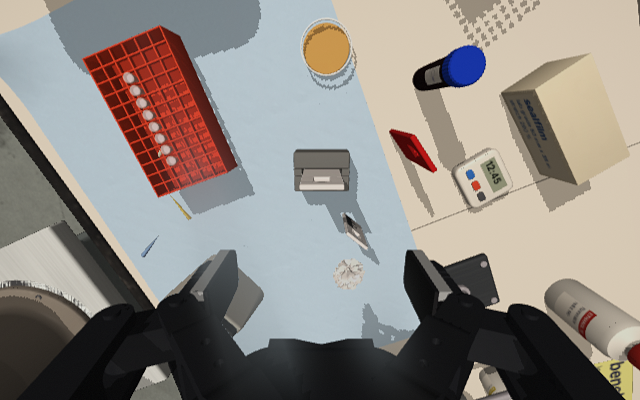

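Run:
```python
from h import *
np.set_printoptions(precision=4,suppress=True)
q=down([.3985,.9172])
command_gripper(.07,40)
r.reach([.5505,.0806,.14],q)
print(r.move_straight([.5505,.0806,.076],speed=.1,max_force=8))
command_gripper(.03,40)
s=r.read_state(); print(s["time_s"],s["eef_pos"],s["grip_width"],s["contact_force"])
im,d,c=snap("wrist","w3")
```

```text
False
6.1917 [0.5511 0.0806 0.077 ] 0.045068248208972386 [-0.0419  0.3748  4.8725]
```

View pics/w3.png

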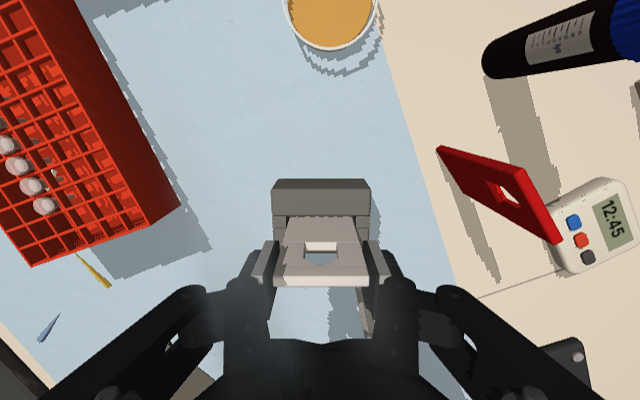

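Run:
```python
from h import *
np.set_printoptions(precision=4,suppress=True)
p=np.array(r.read_state()["eef_pos"])
print(r.move_straight([.5505,.0806,.14],speed=.1))
r.move_straight([.5505,.0806,.28],speed=.25)
s=r.read_state(); print(s["grip_width"],s["contact_force"],s["time_s"])
q=down([1,-.01])
r.reach([.41,-.178,.28],q)
r.move_straight([.41,-.178,.163],speed=.2)
s=r.read_state(); print(s["eef_pos"],s["grip_width"],s["contact_force"],s["time_s"])
snap("wrist","w4"); snap("side","s4")
a=cv2.imread("pics/s4.png")[165:305,235:415]
cv2.imwrite("pics/s4z.png",cv2.resize(a,None,fx=4.2,fy=4.2,interpolation=cv2.INTER_CUBIC))
```

```text
False
0.04530985473282768 [-0.3091 -0.1517 -0.9829] 7.7417
[ 0.4108 -0.1779  0.1636] 0.045151178333756405 [-0.6032  0.9545 -0.4703] 9.6083
```

View pics/w4.png

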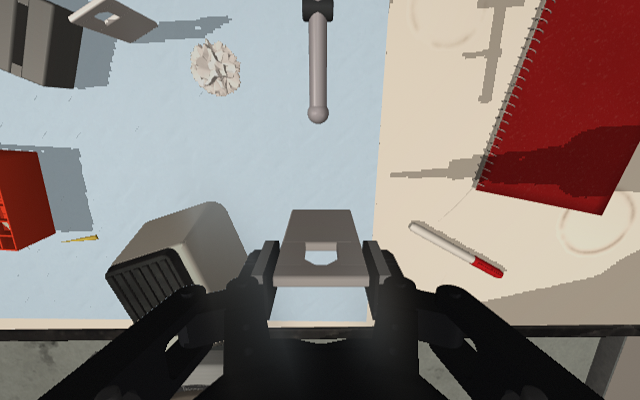

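View pics/s4z.png

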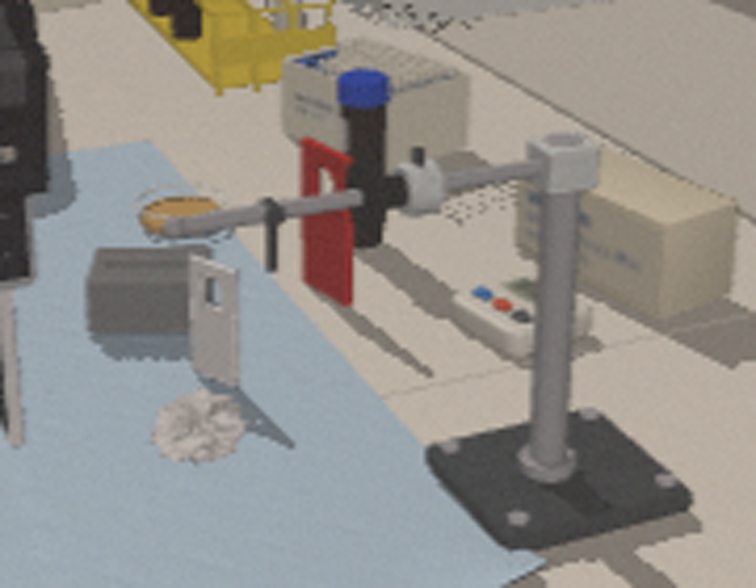

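Run:
```python
from h import *
np.set_printoptions(precision=4,suppress=True)
D=np.load("w4.npz"); P=cloud(D["d"],(D["K"],D["R"],D["t"]))
m=(P[...,2]>.155)&(P[...,2]<.185)&(P[...,0]>.46)&(P[...,0]<.6)&(abs(P[...,1]+.178)<.03)
v,u=np.nonzero(m)
for r0 in range(v.min(),v.max()+1,12):
    k=v==r0
    if k.any(): print(r0,u[k].min(),u[k].max(),P[m][k].mean(0),P[m][k][:,2].max())
print("tip row",v.max(),P[m][v==v.max()].mean(0))
g=(P[...,2]>.17)&(P[...,2]<.22)&(abs(P[...,0]-.411)<.012)&(abs(P[...,1]+.178)<.03)
x=P[g]; print(len(x),x.mean(0),x.min(0),x.max(0)); v,u=np.nonzero(g); print(u.min(),u.max(),v.min(),v.max(),cv2.minAreaRect(x[:,:2].astype(np.float32)*1000))
```

```text
0 302 332 [ 0.5299 -0.177   0.1734] 0.1749764800644411
12 302 332 [ 0.5257 -0.177   0.1732] 0.1753418695658679
24 309 326 [ 0.5215 -0.1771  0.1727] 0.17462318212374947
36 309 326 [ 0.5169 -0.1771  0.1728] 0.17414466799543574
48 309 326 [ 0.5124 -0.177   0.1728] 0.17465902332247016
60 309 326 [ 0.5077 -0.1769  0.1728] 0.17479792562948443
72 309 326 [ 0.5029 -0.1769  0.1726] 0.1742113529017608
84 309 326 [ 0.498  -0.1768  0.1725] 0.1747252450125178
96 309 326 [ 0.4929 -0.1768  0.1725] 0.17372402457028435
108 308 327 [ 0.4878 -0.1767  0.1732] 0.17474481456989888
120 311 325 [ 0.4825 -0.1769  0.1722] 0.17365152832721162
tip row 123 [ 0.481  -0.1766  0.1701]
5447 [ 0.415  -0.1781  0.1923] [ 0.3995 -0.2079  0.17  ] [ 0.423  -0.1482  0.22  ]
243 403 240 319 ((411.21002197265625, -178.05174255371094), (23.5268611907959, 59.611419677734375), 0.024397198110818863)
```

Run:
```python
from h import *
np.set_printoptions(precision=4,suppress=True)
r.move_straight([.411,-.177,.163],speed=.05)
print(r.move_straight([.503,-.177,.163],speed=.08,max_force=5))
s=r.read_state(); print(s["eef_pos"],s["grip_width"],s["contact_force"],s["time_s"])
snap("wrist","w5"); snap("side","s5")
a=cv2.imread("pics/s5.png")[165:305,235:415]
cv2.imwrite("pics/s5z.png",cv2.resize(a,None,fx=4.2,fy=4.2,interpolation=cv2.INTER_CUBIC))
```

```text
False
[ 0.5026 -0.177   0.163 ] 0.044932807467970494 [-0.5953 -0.4269 -1.6625] 11.2583
```

View pics/w5.png

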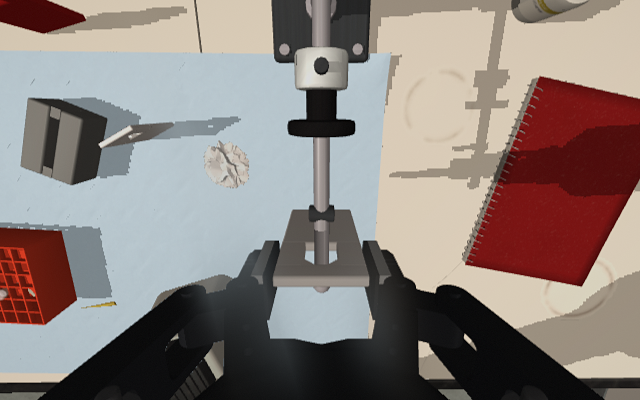

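View pics/s5z.png

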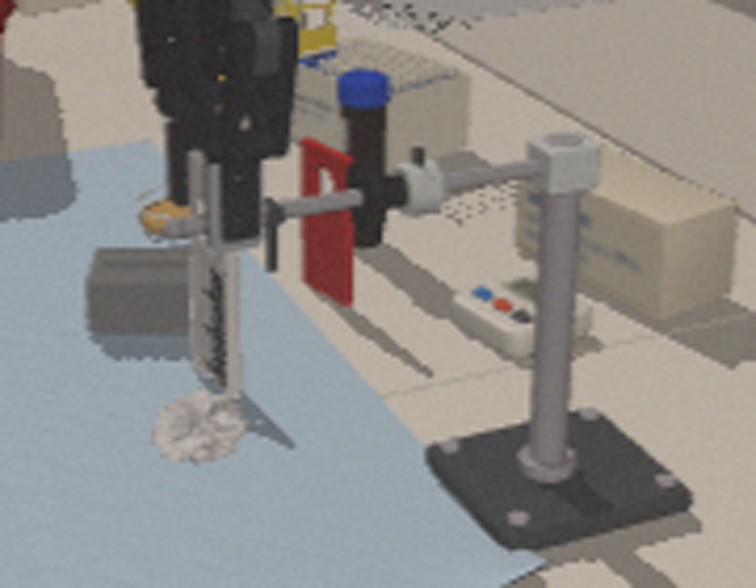

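Run:
```python
from h import *
np.set_printoptions(precision=4,suppress=True)
print(r.move_straight([.503,-.177,.151],speed=.02,max_force=2.5))
s=r.read_state(); print(s["eef_pos"],s["contact_force"],s["time_s"])
command_gripper(.058)
r.hold(.4)
s=r.read_state(); print(s["eef_pos"],s["grip_width"],s["contact_force"],s["time_s"])
im,d,c=snap("wrist","w6"); snap("side","s6")
a=cv2.imread("pics/s6.png")[165:305,235:415]
cv2.imwrite("pics/s6z.png",cv2.resize(a,None,fx=4.2,fy=4.2,interpolation=cv2.INTER_CUBIC))
```

```text
True
[ 0.503  -0.177   0.1547] [-0.3098 -0.6698  4.8123] 11.8167
[ 0.5026 -0.1768  0.1542] 0.05788906947330772 [ 0.2486  0.286  -0.6681] 12.5
```

View pics/w6.png

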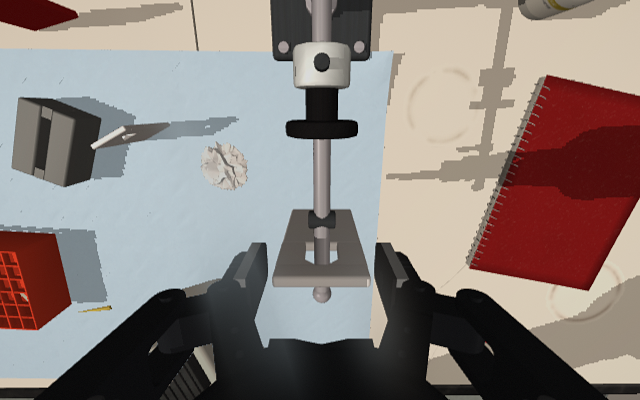

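View pics/s6z.png

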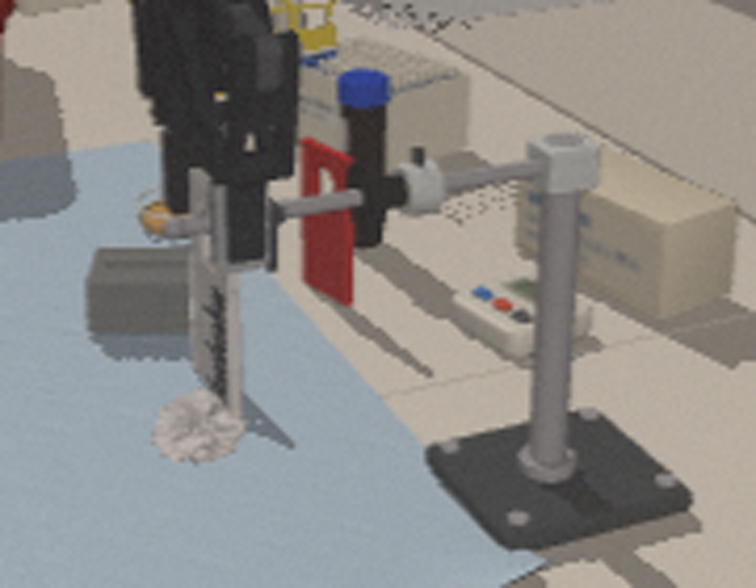

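```bash
python3 - <<'E'
from h import *
np.set_printoptions(precision=4,suppress=True)
D=np.load("w6.npz"); P=cloud(D["d"],(D["K"],D["R"],D["t"]))
for row in range(112,142,2):
    print(row, P[row,296],P[row,345])
g=(P[...,2]>.175)&(P[...,2]<.195)&(abs(P[...,0]-.503)<.012)&(abs(P[...,1]+.177)<.024)
print(P[g].mean(0),P[g].min(0),P[g].max(0),np.median(P[g],0))
E
python3 - <<'E'
from h import *
np.set_printoptions(precision=4,suppress=True)
r.move_straight([.503,-.177,.245],speed=.2)
r.move_straight([.45,-.177,.245],speed=.2)
command_gripper(.024)
r.move_straight([.455,-.177,.175],speed=.15,max_force=6)
s=r.read_state(); print(s["eef_pos"],s["grip_width"],s["contact_force"],s["time_s"])
snap("wrist","w7"); snap("side","s7")
a=cv2.imread("pics/s7.png")[165:305,235:415]
cv2.imwrite("pics/s7z.png",cv2.resize(a,None,fx=4.2,fy=4.2,interpolation=cv2.INTER_CUBIC))
E
```

```text
112 [ 0.5767 -0.1522 -0.0007] [ 0.5762 -0.2016 -0.0017]
114 [ 0.5748 -0.1521 -0.0015] [ 0.5743 -0.2016 -0.0011]
116 [ 0.5729 -0.1521 -0.0007] [ 0.5723 -0.2016 -0.0017]
118 [ 0.5709 -0.1519 -0.0012] [ 0.5704 -0.2016 -0.001 ]
120 [ 0.5748 -0.1669  0.1763] [ 0.5746 -0.1872  0.1775]
122 [ 0.5742 -0.1673  0.1811] [ 0.5788 -0.1773  0.2999]
124 [ 0.5733 -0.1672  0.1802] [ 0.5732 -0.1869  0.1815]
126 [ 0.5726 -0.1672  0.1811] [ 0.5724 -0.1869  0.1818]
128 [ 0.5718 -0.1672  0.1816] [ 0.5717 -0.1869  0.182 ]
130 [ 0.5711 -0.1672  0.1819] [ 0.5708 -0.187   0.1813]
132 [ 0.5703 -0.1672  0.1815] [ 0.5701 -0.1869  0.1821]
134 [ 0.5694 -0.167   0.1806] [ 0.5692 -0.1871  0.1805]
136 [ 0.5687 -0.1671  0.1814] [ 0.5683 -0.1871  0.1801]
138 [ 0.5511 -0.1513 -0.0005] [ 0.5505 -0.2019 -0.0007]
140 [ 0.5489 -0.1511 -0.0016] [ 0.5485 -0.2019 -0.0008]
[ 0.5045 -0.1765  0.1828] [ 0.4996 -0.1996  0.175 ] [ 0.5071 -0.1536  0.1876] [ 0.5054 -0.1766  0.1843]
[ 0.4554 -0.1772  0.1756] 0.023877099169643028 [ 0.1125 -0.1228  0.101 ] 14.6583
```

View pics/w7.png

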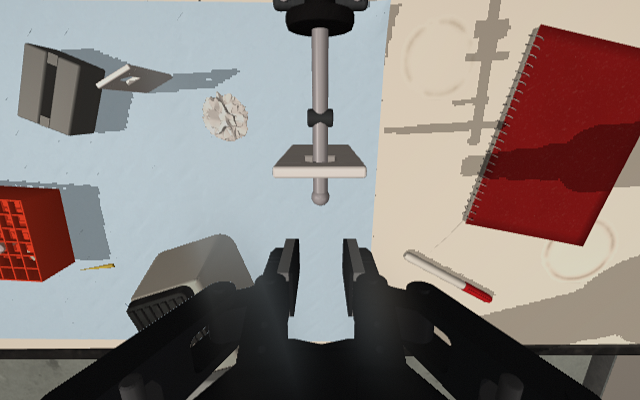

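View pics/s7z.png

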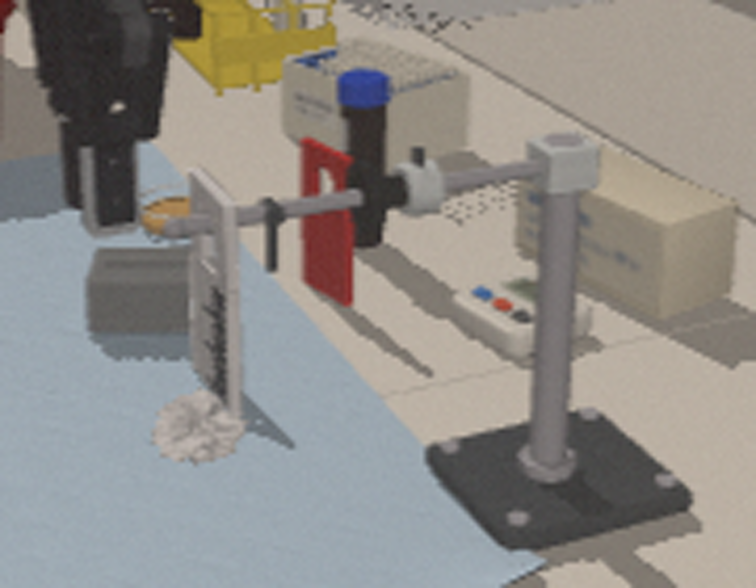

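Run:
```python
from h import *
np.set_printoptions(precision=4,suppress=True)
print(r.move_straight([.50,-.177,.175],speed=.04,max_force=4))
s=r.read_state(); print(s["eef_pos"],s["contact_force"],s["time_s"])
print(r.move_straight([.535,-.177,.175],speed=.04,max_force=4))
s=r.read_state(); print(s["eef_pos"],s["contact_force"],s["time_s"])
snap("wrist","w8"); snap("side","s8")
a=cv2.imread("pics/s8.png")[165:305,235:415]
cv2.imwrite("pics/s8z.png",cv2.resize(a,None,fx=4.2,fy=4.2,interpolation=cv2.INTER_CUBIC))
```

```text
False
[ 0.4999 -0.177   0.1751] [-0.295  -1.4734 -0.2356] 16.0333
False
[ 0.5349 -0.177   0.1749] [-0.6102 -0.2579 -0.5122] 17.0583
```

View pics/s8z.png

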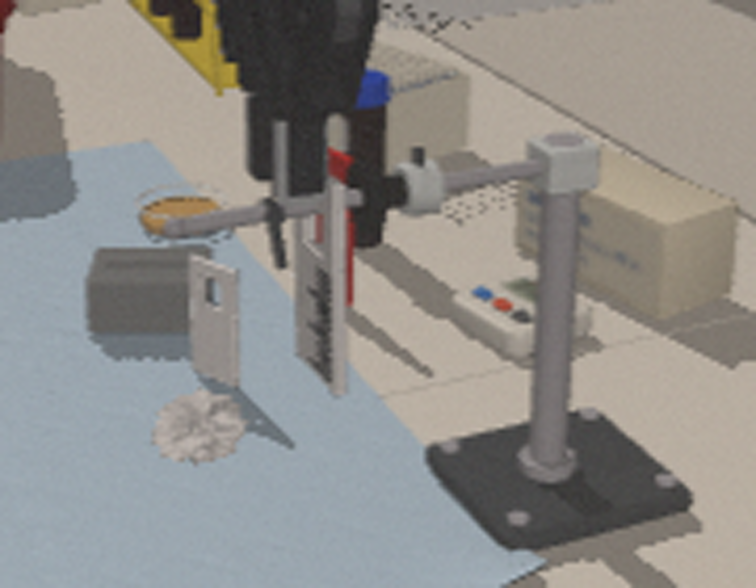

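View pics/w8.png

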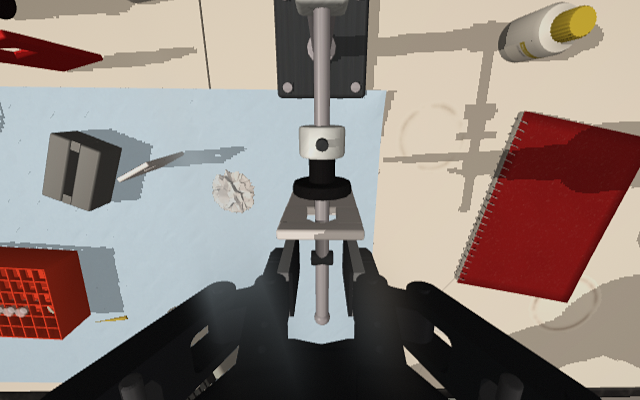

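Run:
```python
from h import *
np.set_printoptions(precision=4,suppress=True)
x=.535; f0=r.read_state()["contact_force"][0]
while x<.575:
    x+=.002
    st=r.move_straight([x,-.177,.175],speed=.02,max_force=4)
    r.hold(.1)
    s=r.read_state(); f=s["contact_force"]; print(round(x,4),st,s["eef_pos"][0],f[0],f[2])
    if f0-f[0]>5.7: break
r.hold(.3)
s=r.read_state(); print(s["contact_force"],s["time_s"])
snap("wrist","w9"); snap("side","s9")
s=r.read_state(); print(s["contact_force"],s["time_s"])
a=cv2.imread("pics/s9.png")[165:305,235:415]
cv2.imwrite("pics/s9z.png",cv2.resize(a,None,fx=4.2,fy=4.2,interpolation=cv2.INTER_CUBIC))
```

```text
0.537 False 0.536977345860131 -0.05308858975070638 -0.5159733520928388
0.539 False 0.5390364740311747 -0.38174784482703283 -0.01354961105514424
0.541 False 0.5410491465913007 0.2786512610930652 -1.266110533032963
0.543 False 0.5430249827887171 -1.1008837032266705 -0.31145095476583634
0.545 False 0.5450411122050561 -0.5754199886210472 0.600503986720048
0.547 False 0.547031447000843 0.40069013866700465 -0.8494689111736625
0.549 False 0.5490327515293787 0.058770759021579994 0.35076171703723386
0.551 False 0.5509928426238034 -0.43195686320143256 -0.16129740765758457
0.553 False 0.5528736881003513 -1.5995061628524183 -1.270779020241537
0.555 False 0.5548058498603342 -3.91984718472342 -0.003223496807564341
0.557 False 0.5567049427487841 -4.882630288357956 0.5134575217757568
0.559 False 0.5584742518721677 -5.969573460507587 1.74041499294038
[-5.7102 -0.1867  1.7836] 21.6583
[-6.0844 -1.3805  0.909 ] 21.7583
```

View pics/s9z.png

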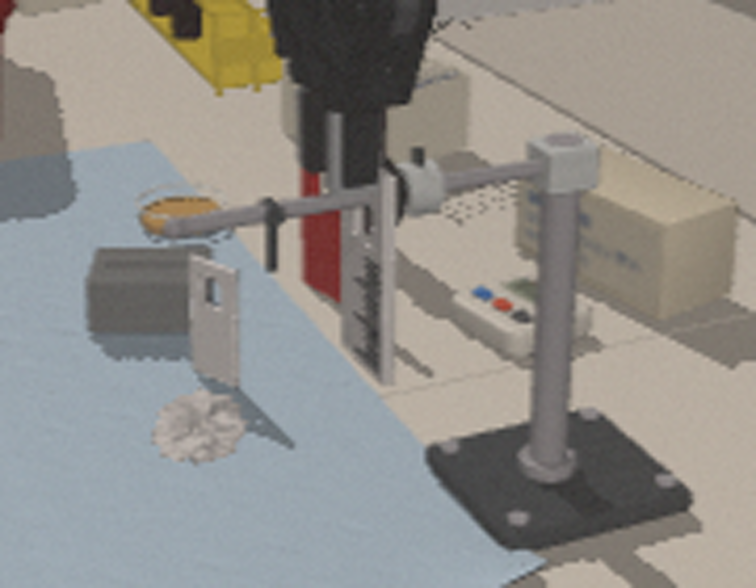

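View pics/w9.png

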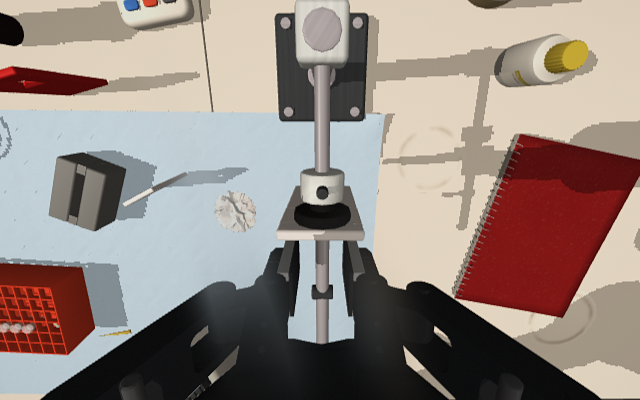

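Run:
```python
from h import *
np.set_printoptions(precision=4,suppress=True)
r.move_straight([.545,-.177,.175],speed=.02)
r.move_straight([.52,-.177,.175],speed=.05)
s=r.read_state(); print(s["contact_force"])
r.move_straight([.52,-.177,.26],speed=.15)
r.move_straight([.40,-.177,.26],speed=.2)
r.hold(.5)
s=r.read_state(); print(s["eef_pos"],s["contact_force"],s["time_s"])
snap("wrist","w10"); snap("side","s10"); snap("top","t10")
a=cv2.imread("pics/s10.png")[165:305,235:415]
cv2.imwrite("pics/s10z.png",cv2.resize(a,None,fx=4.2,fy=4.2,interpolation=cv2.INTER_CUBIC))
a=cv2.imread("pics/t10.png")[130:290,215:425]
cv2.imwrite("pics/t10z.png",cv2.resize(a,None,fx=3.6,fy=3.6,interpolation=cv2.INTER_CUBIC))
D=np.load("w10.npz"); P=cloud(D["d"],(D["K"],D["R"],D["t"]))
g=(P[...,2]>.178)&(P[...,2]<.195)&(P[...,0]>.53)&(P[...,0]<.567)&(abs(P[...,1]+.177)<.03)
x=P[g]; print(len(x),x.min(0),x.max(0),np.median(x,0))
```

```text
[-0.5649  0.2696 -0.3913]
[ 0.4002 -0.177   0.2599] [0.2017 0.2316 0.3813] 25.225Traceback (most recent call last):
  File "<stdin>", line 17, in <module>
    return umr_minimum(a, axis, None, out, keepdims, initial, where)
ValueError: zero-size array to reduction operation minimum which has no identity
```

View pics/s10z.png

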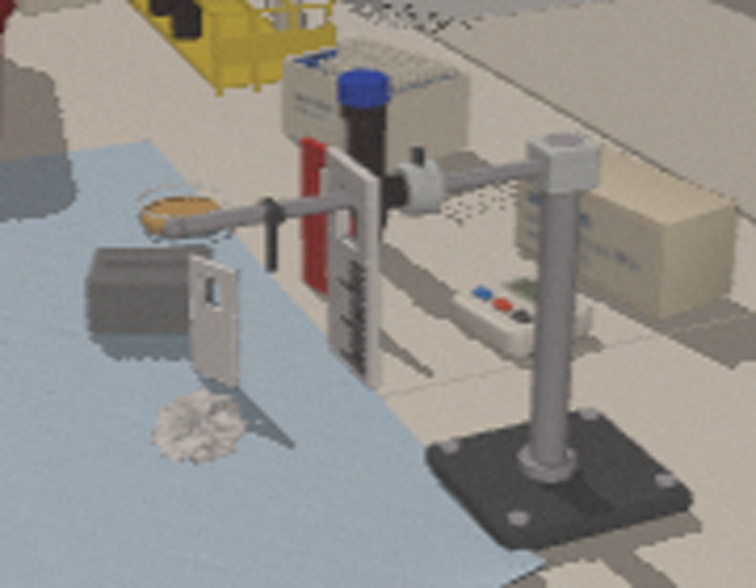

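View pics/t10z.png

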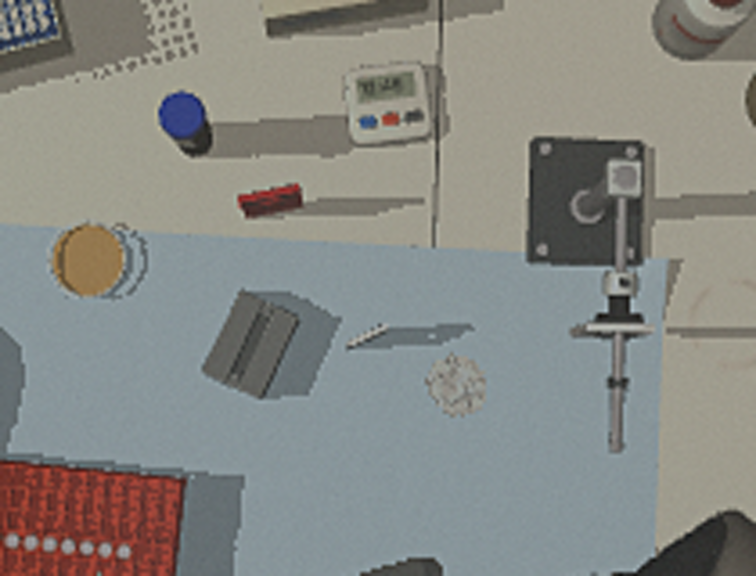

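View pics/w10.png

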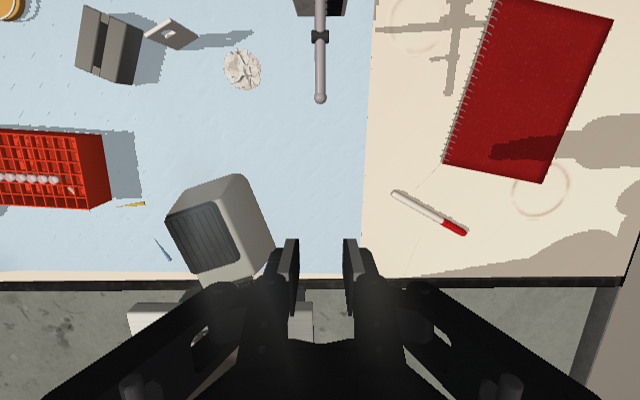

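The side view shows the gauge hanging level behind the shut gate, which hangs vertically at about (270,235) in the zoom. The graduated face points outward and the arm is clear. In the top view the gauge sits against the buffer at about (617,327), square to the rod, and the bystanders have not moved.

Run:
```python
from workcell import r
r.finish_job()
```

```text
the job is handed in; nothing more can be done
```

The gauge is hanging on the rod behind the shut gate, graduated face outward, and I handed the job in at about 25 s; `finish_job` gave no verdict.

- **Pick and hang:** I gripped the gauge by its side edges, lifted it out of the block, turned it so the graduations faced outward and hung it in front of the gate. I then opened the jaws and held still for 0.4 s with the gauge hanging free.
- **Push:** With the fingers straddling the rod I pushed it through the gate. The buffer was first felt at about TCP x = 0.551 m. I pressed to about 6 N for over half a second, with the gate visibly shut, and then backed off slowly.
- **Last checks:** The side and top pictures show the gauge upright and square to the rod, resting at the buffer. The gate is vertical, the bystanders look unmoved and the arm is clear with no contact force beyond sensor noise.
- **Checks that failed or disagreed:** My last numeric check of the gauge's position failed because it was outside the wrist camera's view, so the final position rests on the pictures. The wrist and top cameras differed by about 2 mm on the gauge's starting position, which is within calibration, so I used the mean.

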